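# Stand the plaster press mould up to dry

### The arm

A 6-joint arm with a two-finger parallel gripper is mounted at the origin on the work surface. World frame = base frame: x ahead of the robot, y to its left, z up, the work surface at z = 0. Lengths are in m, angles in rad, forces in N, time in s.
With the tool pointing down it reaches from about 0.375 to 0.975 m from the base axis. Payload 3.8 kg.
Tool frame: the origin (TCP) lies midway between the tips of the shut fingers; the grasp point (between the pads) lies 19 mm behind it; z points along the fingers, y is the line along which they close (so a half turn about z gives the same grasp; the last joint's range is limited). The gripper opens to 88 mm and grips with 3 to 60 N. Pads are 18 mm wide; open, the fingers measure 123 mm over their backs; the gripper's body (75 mm by 187 mm) begins 45 mm behind the grasp point.
Start: joints at [-1.214, 0.264, 1.604, -0, 1.274, -0.037], TCP at [0.259, -0.623, 0.239] pointing down, gripper open.
Joint ranges: [-2.63, 2.63], [-0.94, 2.18], [0.31, 2.57], [-1.31, 4.45], [0, 2.66], [-2.55, 2.55]. Speed limits (rad/s): [2.57, 2.57, 3.14, 3.14, 3.14, 3.14].

### API

Orientations are given as a rotation vector (axis times angle).
In Python, from cell import manip, inverse_kinematics, cams, order gives the robot as it stands. Calls block until the motion is done:
- manip.move_pose(position, orientation): joint-space move of the TCP to a pose.
- manip.move_linear(position, rate=0.15, rot=None): straight line of the TCP; rot=None keeps the orientation; rate is the mean speed in m/s.
- manip.set_joints(angles): joint-space move.
- manip.set_gripper(opening, force=None): finger opening in m; force is the grip in N (None keeps the last); returns when the fingers have stopped.
- manip.dwell(seconds).
- inverse_kinematics(position, orientation): joint angles nearest the present ones, or None.
- manip.state(): the state.
- cams.capture(name): name is "side" or "top" or "wrist"; returns a dict with "image" (384x512x3 uint8, blue, green, red), "z_map" (384x512 float32, m along the optical axis (not along the pixel's ray), 0 where there is no reading), "intrinsics" (3x3 intrinsics, pixels), "k1" (the pictures are not rectified: a ray, as slopes to the right and down, at radius r is drawn at 1 + k1 r^2 times it, then the intrinsics apply), "position" and "orientation" of the camera in the world; the wrist camera has in their place "T_tool_cam" (4x4, takes a point from camera to tool coordinates, whose origin is the TCP and whose axes are the flange's). Camera axes: x right, y down, z forward; pixel columns grow to the right and rows downward; lengths in m; the calibration is good to about 2 mm. A picture is of the moment at which its call begins: read the wrist's pose just before it.
A pose or a line that the arm cannot do raises manip.IKError and nothing moves.
- order.close_job(): hands the job in; it is judged then, once.
The state is a dict: "clock": time; "joint_pos": joint angles; "joint_velocities": joint speeds; "tau": joint torques, N m; "tool_pos": TCP position; "tcp_rot": TCP orientation; "contact_force": force on the tool from outside, world axes, zero at the start; "moment": the same for the moment, N m; "gripper_width": finger opening in m; "grasp_force": force on a finger pad.
Only numpy, scipy, OpenCV 4.12 (cv2) and the standard library are available. Lean on these libraries where they do the work, as an engineer would, in place of code of your own. Each camera call takes 0.05 s, during which the arm holds its last target. There are 200 camera calls.

### The job

On the wooden drying rack a white plaster mould slab and a grey clay tile lie propped side by side. Tip the white slab up on its lower edge, without lifting that edge off the rack, until it has gone past vertical and leans back against the rack's fence, squarely along it, then let it go. Leave the grey tile lying as it is and the vase standing undisturbed.

Things in the scene. Friction and masses are not known exactly. Their poses are not given: they have to be found in the camera images.
- mould_slab: White plaster slab with star outline, 150 (x) x 95 x 12 mm, under 0.4 kg. Origin: middle of lower edge, underside; x down the slope to that edge, z out of the upper face. Starts 20 deg sloped, lower edge 4 mm before the fence foot, propped on the rod 115 mm up; the last 35 mm overhang freely, 63 mm above the table. Tips about its lower edge with under 10 N; past 86 deg it falls onto the fence.
- rack: Fixed wooden rack, 310 mm long (y). Origin: table height, under mid foot line of the fence; x level from rod to fence (tipping direction), z up. Base board 12 mm thick, x -135 to 70. Plywood fence at x=0, top 112 mm above the table, leaning back 10 deg to +x. Rod 16 mm thick along y, axis at x -115, z 44 mm. White slab and grey tile lie at y +75 and -75 (within 8 mm), either way round.
- clay_tile: Grey clay tile with a darker star outline, the same size as the white slab and propped the same way in the rack's other place, its side at least 39 mm from the slab's; origin and axes as for the slab. Loose; to be left as it lies.
- vase: Grey clay vase with a star-shaped rim, 150 mm tall, 74 mm across, loose, standing on a fixed green banding wheel (180 mm across, top 59 mm above the table) to the side of the rack. Origin: centre of its underside; z up. To be left standing.
Things that resemble listed ones, but are neither listed nor needed, are in the scene too. Leave any yellow look-alike of the clay_tile alone.

How it is judged:
By the outcome, as a careful person would: the job done as asked, in the order asked, and still so for the second after the job is handed in, with the robot touching nothing.
It also fails if it takes over 38 s, if anything falls off the work surface, if the arm or the gripper's body presses on something with over 40 N, if the wrist force passes 120 N, or if a joint passes its speed limit or range.

## Working session

There is one attempt and no reset: what is moved stays moved. The work goes in short steps, each a Python script; the robot and the scene stay as the last script left them, time stands still between calls to the robot, and variables do not carry over. Pictures are saved under pics/ and viewed, at most 10 in all, crops included, and the job is handed in when it is done.

```bash
mkdir -p pics
cat > h.py <<'E'
import numpy as np, cv2
from scipy.spatial.transform import Rotation as R
from cell import manip, inverse_kinematics, cams, order
def cloud(c):
    K=c["intrinsics"]; k=c["k1"]; h,w=c["z_map"].shape
    u,v=np.meshgrid(np.arange(w),np.arange(h))
    p=cv2.undistortPoints(np.stack([u,v],-1).reshape(-1,1,2).astype(float),np.array(K,float),np.array([k,0,0,0,0.])).reshape(h,w,2)
    z=c["z_map"]; P=np.dstack([p*z[...,None],z])
    o=np.array(c["orientation"]); Rm=o if o.shape==(3,3) else R.from_rotvec(o).as_matrix()
    W=P@Rm.T+np.array(c["position"]); W[z==0]=np.nan
    return W
E
python3 - <<'E'
from h import *
a=cams.capture("top");b=cams.capture("side")
np.savez("c0.npz",t=a["image"],s=b["image"],T=cloud(a),S=cloud(b))
cv2.imwrite("pics/t0.png",a["image"]);cv2.imwrite("pics/s0.png",b["image"])
for c in(a,b):print(c["position"],c["orientation"],c["intrinsics"],c["k1"],(c["z_map"]==0).mean())
print(manip.state()["clock"])
E
```

```text
[0.34389126 0.16143107 1.03005861] [-1.96310976  2.24293727 -0.2498493 ] [[466.73958863   0.         254.83369415]
 [  0.         466.73958863 188.27988688]
 [  0.           0.           1.        ]] -0.011130070145149504 0.004160563151041667
[0.47650428 0.64649749 0.6435243 ] [-0.21154409  2.90284777 -1.05690864] [[347.59291026   0.         253.10866379]
 [  0.         347.59291026 192.79745044]
 [  0.           0.           1.        ]] -0.003601861566531177 0.004053751627604167
0.1
```

View pics/t0.png

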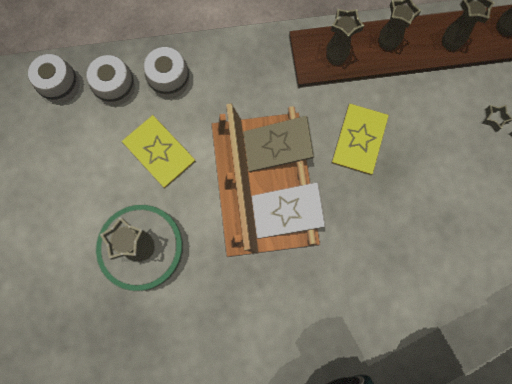

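View pics/s0.png

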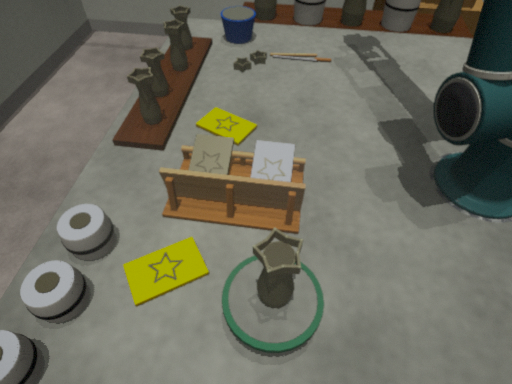

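The top view shows the white slab with its star at about (287,210), the grey tile at (277,143), the vase on its green wheel at (125,240), and yellow look-alikes at (158,150) and (361,138). The only white, rack-propped slab is the one at (287,210); the white cylinders at upper left are pots. I'll measure it and confirm with one crop.

Run:
```python
from h import *
d=np.load("c0.npz");t=d["t"];T=d["T"]
def comp(m,seed):
    n,l=cv2.connectedComponents(m.astype(np.uint8));return l==l[seed[1],seed[0]]
hsv=cv2.cvtColor(t,cv2.COLOR_BGR2HSV)
print("px",[hsv[y,x].tolist() for x,y in[(265,205),(310,205),(255,150),(300,140)]])
W=comp((hsv[...,1]<45)&(hsv[...,2]>140),(310,205))
G=comp((hsv[...,1]<110)&(abs(T[...,2]-.05)<.045)&(T[...,2]>.02),(300,140))
for n,m in(("white",W),("grey",G)):
    P=T[m];P=P[~np.isnan(P[:,0])]
    c=np.median(P,0)
    for _ in range(3):
        P0=P; nn=np.linalg.svd(P0-P0.mean(0),full_matrices=False)[2][2]; nn*=np.sign(nn[2]); r=(P-P0.mean(0))@nn; P=P[abs(r)<.004]
    c=P.mean(0);dn=np.array([nn[0],nn[1]]);dn/=np.linalg.norm(dn)
    print(n,m.sum(),"tilt",np.degrees(np.arccos(nn[2])),"downslope yaw",np.degrees(np.arctan2(dn[1],dn[0])))
    x=np.array([*dn*nn[2],-np.hypot(nn[0],nn[1])]);y=np.cross(nn,x)
    u=(P-c)@x;v=(P-c)@y
    box=cv2.minAreaRect(np.stack([u,v],1).astype(np.float32));print("box",box)
    C=c+cv2.boxPoints(box)@np.stack([x,y]);print(C.round(4),"c",c.round(4))
# fence top & rod: points
z=T[...,2]
roi=np.zeros(z.shape,bool);roi[95:260,200:330]=1
m=roi&(z>.105)&(z<.125);P=T[m];print("fence top",len(P));b=cv2.minAreaRect(P[:,:2].astype(np.float32));print(b,cv2.boxPoints(b),np.median(P[:,2]))
V=T[180:290,90:190].reshape(-1,3);V=V[V[:,2]>.19];print("vase rim",V.mean(0),V.max(0))
cv2.imwrite("pics/crop.png",cv2.resize(t[90:265,195:335],None,fx=3.4,fy=3.4))
```

```text
px [[10, 4, 183], [150, 1, 184], [22, 65, 129], [26, 61, 125]]
white 2890 tilt 19.9301243296319 downslope yaw 89.5467644219904
box ((0.0017443075776100159, -0.000769536942243576), (0.14957204461097717, 0.09443919360637665), 0.1688394695520401)
[[0.4625 0.0044 0.0746]
 [0.557  0.0039 0.0745]
 [0.5576 0.1446 0.0235]
 [0.4632 0.145  0.0236]] c [0.5093 0.0729 0.0496]
grey 6847 tilt 15.869743003610123 downslope yaw 89.56138173634515
box ((0.02236352115869522, 0.008368849754333496), (0.15205365419387817, 0.2726551592350006), 0.3504806160926819)
[[0.4363 0.0027 0.0712]
 [0.7089 0.0022 0.0708]
 [0.7091 0.1485 0.0292]
 [0.4365 0.1489 0.0296]] c [0.5809 0.054  0.0563]
fence top 908
((0.588033139705658, 0.17434044182300568), (0.025310618802905083, 0.3095649182796478), 89.68978118896484) [[0.43318442 0.16252336]
 [0.7427448  0.16084728]
 [0.7428819  0.18615752]
 [0.43332148 0.1878336 ]] 0.10912195299526867
vase rim [0.47086896 0.38600152 0.19975221] [0.51041176 0.42046683 0.21245957]
```

View pics/crop.png

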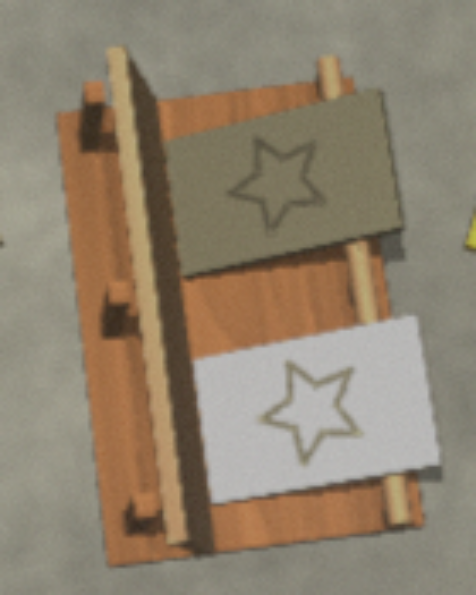

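The crop confirms the target: the white slab with star is the lower of the two propped pieces, with bare rack between it and the grey tile. Tipping direction is world +y. I'll push with an opened two-finger fork under the overhang. First I'll check IK along the arc.

```bash
cat >> h.py <<'E'
D=np.array([.007,1,0]);D/=np.linalg.norm(D);Z=np.array([0,0,1.]);X=np.cross(D,Z)  # X ~ world +x
def pose(th,sgn,d=.020,h=.009,gap=0.,back=0.):
    a=np.radians(45+(th-20)*50/70);t=np.radians(th)
    py=min(.1407,.1447+.012*np.cos(t)*.176-.012*np.sin(t))
    c=np.array([py-.150*np.cos(t),.0123+.150*np.sin(t)])
    n=np.array([np.sin(a),np.cos(a)]);z=np.array([np.cos(a),-np.sin(a)])
    p=c-(h+gap)*n+(d-back)*z
    P=np.array([.510,0,0])+D*(p[0]/D[1])+Z*p[1]; P[0]=.510-.0005+.007*(p[0]-.07)
    tz=D*z[0]+Z*z[1];ty=sgn*X;tx=np.cross(ty,tz)
    return P,R.from_matrix(np.stack([tx,ty,tz],1)).as_rotvec()
E
python3 - <<'E'
from h import *
for s in(1,-1):
    print(s,"pre",pose(20,s,gap=.03,back=.1)[0].round(3))
    for k in (dict(th=20,gap=.03,back=.1),dict(th=20,gap=.004),*[dict(th=t) for t in(20,40,60,80,90,97)]):
        P,r=pose(sgn=s,**k);q=inverse_kinematics(P,r);print(k,P.round(3),None if q is None else np.round(q,2))
E
```

```text
1 pre [ 0.508 -0.084  0.093]
{'th': 20, 'gap': 0.03, 'back': 0.1} [ 0.508 -0.084  0.093] [-0.61  0.39  1.95  0.64  1.37 -0.92]
{'th': 20, 'gap': 0.004} [0.509 0.005 0.04 ] [-0.48  0.41  2.05  0.74  1.22 -0.93]
{'th': 20} [0.509 0.008 0.043] [-0.48  0.4   2.05  0.74  1.22 -0.92]
{'th': 40} [0.509 0.026 0.087] [-0.33  0.2   2.09  0.57  1.11 -0.65]
{'th': 60} [0.509 0.057 0.12 ] [-0.13  0.08  2.08  0.33  1.04 -0.29]
{'th': 80} [0.51  0.099 0.14 ] [0.12 0.05 2.04 0.04 1.04 0.1 ]
{'th': 90} [0.51  0.122 0.143] [ 0.24  0.08  2.01 -0.1   1.08  0.3 ]
{'th': 97} [0.51  0.138 0.143] [ 0.32  0.11  1.98 -0.18  1.11  0.42]
-1 pre [ 0.508 -0.084  0.093]
{'th': 20, 'gap': 0.03, 'back': 0.1} [ 0.508 -0.084  0.093] [-0.61  0.39  1.95  0.64  1.37  2.22]
{'th': 20, 'gap': 0.004} [0.509 0.005 0.04 ] [-0.48  0.41  2.05  0.74  1.22  2.21]
{'th': 20} [0.509 0.008 0.043] [-0.48  0.4   2.05  0.74  1.22  2.22]
{'th': 40} [0.509 0.026 0.087] [-0.33  0.2   2.09  0.57  1.11  2.49]
{'th': 60} [0.509 0.057 0.12 ] None
{'th': 80} [0.51  0.099 0.14 ] None
{'th': 90} [0.51  0.122 0.143] None
{'th': 97} [0.51  0.138 0.143] None
```

Run:
```python
from h import *
manip.set_gripper(.046)
P,r=pose(20,1,gap=.03,back=.1)
manip.move_pose(P,r)
manip.move_linear(pose(20,1,gap=.006)[0],rate=.08)
s=manip.state();print(s["clock"],s["contact_force"],s["gripper_width"])
for th in(20,24,28):
    P,r=pose(th,1);manip.move_linear(P,rate=.03,rot=r);s=manip.state();print(th,s["clock"],np.round(s["contact_force"],2))
a=cams.capture("side");cv2.imwrite("pics/s1.png",a["image"])
b=cams.capture("top");np.savez("c1.npz",s=a["image"],S=cloud(a),t=b["image"],T=cloud(b))
```

```text
4.45 [ 0.62711171 -0.02662545  0.30899687] 0.04572571326644413
20 4.8 [ 0.68 -1.17 -2.47]
24 5.275 [ 0.49 -0.71 -1.18]
28 5.75 [-0.99 -4.42  0.67]
```

View pics/s1.png

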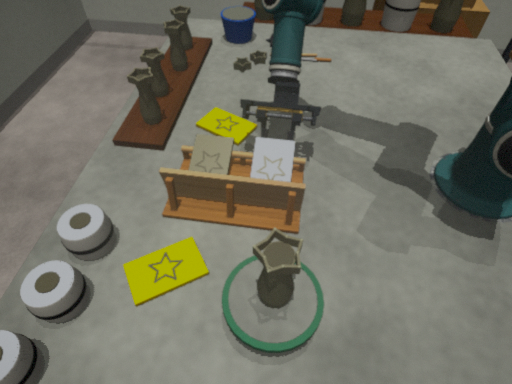

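The fork stands behind the slab (fingers about (280,130)); the slab at (272,160) seems little changed. I'll measure its tilt and take a closer look.

Run:
```python
from h import *
for f,(i,c),sd in(("c0.npz","sS",(262,180)),("c1.npz","sS",(262,178)),("c0.npz","tT",(310,205)),("c1.npz","tT",(275,225))):
    d=np.load(f);t=d[i];T=d[c];hsv=cv2.cvtColor(t,cv2.COLOR_BGR2HSV)
    m=(hsv[...,1]<45)&(hsv[...,2]>130)&(abs(T[...,0]-.51)<.06)&(abs(T[...,1]-.06)<.09)&(T[...,2]>.02)
    P=T[m]
    n=np.linalg.svd(P-P.mean(0),full_matrices=False)[2][2];n*=np.sign(n[2]);print(f,len(P),np.degrees(np.arccos(n[2])).round(1),n.round(3),P.mean(0).round(4),P.min(0),P.max(0))
s=manip.state();print(s["tool_pos"],s["contact_force"],pose(28,1)[0])
c=cv2.resize(t[130:290,200:360],None,fx=3,fy=3);
S=cv2.resize(np.load("c1.npz")["s"][80:240,220:350],None,fx=3,fy=3)
cv2.imwrite("pics/c1.png",np.hstack([c,S[:480,:320]]))
```

```text
c0.npz 1492 20.0 [0.005 0.341 0.94 ] [0.5122 0.051  0.0569] [4.64754753e-01 1.18568745e-04 3.77179382e-02] [0.56260493 0.09798817 0.07645035]
c1.npz 1646 28.4 [0.008 0.475 0.88 ] [0.5123 0.059  0.0694] [0.46503768 0.01190659 0.04205899] [0.56504077 0.10389012 0.0951562 ]
c0.npz 2914 19.8 [0.002 0.339 0.941] [0.5093 0.0722 0.0499] [0.46261704 0.00175298 0.020322  ] [0.55749819 0.14503256 0.07790754]
c1.npz 2865 28.4 [0.004 0.476 0.88 ] [0.5094 0.0773 0.0605] [ 0.46262386 -0.01772953  0.02073786] [0.55738119 0.14698313 0.14249206]
[0.50926549 0.01373175 0.0615898 ] [-0.53467802 -3.06741447  0.32009731] [0.50910769 0.01395564 0.06154208]
```

View pics/c1.png

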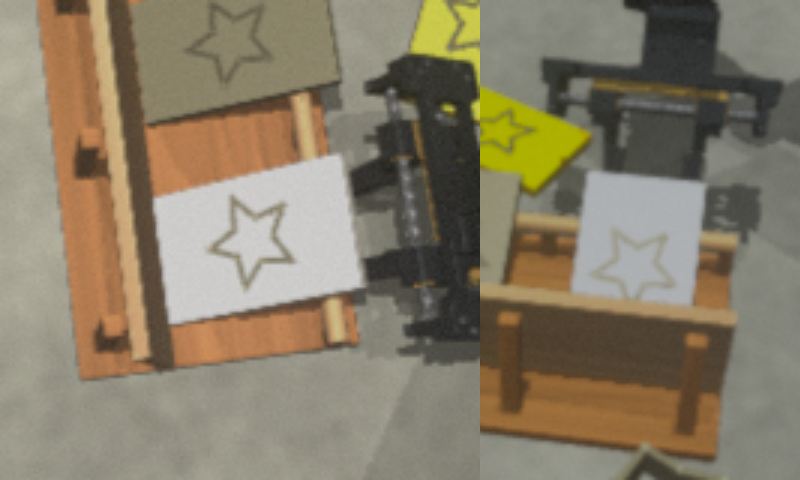

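The slab is at 28.4° for a commanded 28°, still square, and both fingers are under its end. Continuing.

Run:
```python
from h import *
for th in range(34,86,6):
    P,r=pose(th,1);manip.move_linear(P,rate=.035,rot=r);s=manip.state();f=s["contact_force"];print(th,s["clock"],np.round(f,2))
    if np.linalg.norm(f)>14:break
a=cams.capture("side");cv2.imwrite("pics/s2.png",a["image"])
T=cloud(a);hsv=cv2.cvtColor(a["image"],cv2.COLOR_BGR2HSV)
m=(hsv[...,1]<45)&(hsv[...,2]>120)&(abs(T[...,0]-.51)<.06)&(abs(T[...,1]-.09)<.08)&(T[...,2]>.03)
P=T[m];n=np.linalg.svd(P-P.mean(0),full_matrices=False)[2][2];n*=np.sign(n[1]);print(len(P),np.degrees(np.arccos(n[2])),n,P.mean(0),P.max(0))
```

```text
34 6.4083 [ 0.27 -3.48  0.35]
40 6.9583 [ 0.36 -1.3  -0.02]
46 7.5083 [ 0.19 -1.72 -1.06]
52 8.05 [-0.15 -1.23 -0.32]
58 8.5917 [-0.29 -0.93 -0.26]
64 9.1333 [ 0.32 -0.6  -0.44]
70 9.675 [ 0.27 -1.22 -0.06]
76 10.2167 [-0.48 -0.1  -0.09]
82 10.7667 [ 0.12 -0.44  0.6 ]
94 80.8300567453153 [-0.02913711  0.98678993  0.15936332] [0.51205531 0.12386376 0.14827561] [0.55815683 0.13639103 0.32846821]
```

View pics/s2.png

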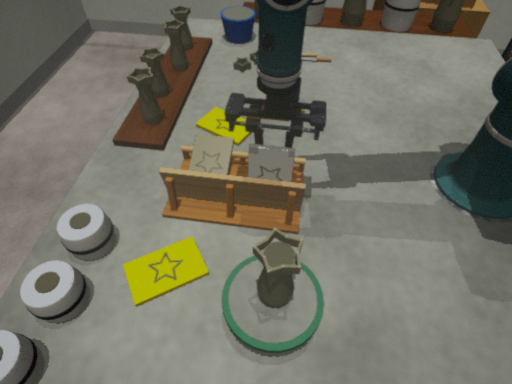

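The slab (270,162) stands near 82°, still square, with the tile at (210,157) and the vase at (278,268) unmoved. I'll ease it past vertical slowly.

Run:
```python
from h import *
for th in (84,86,88,90,92,94,96,98):
    P,r=pose(th,1);manip.move_linear(P,rate=.02,rot=r);s=manip.state();f=s["contact_force"];print(th,s["clock"],np.round(f,2))
    if np.linalg.norm(f)>8:break
manip.dwell(.3)
p=np.array(manip.state()["tool_pos"])
manip.move_linear(p+[0,-.06,.01],rate=.06)
manip.move_linear(p+[0,-.16,.15],rate=.2)
a=cams.capture("side");b=cams.capture("top")
cv2.imwrite("pics/s3.png",np.hstack([cv2.resize(a["image"][100:330,130:330],None,fx=2,fy=2),cv2.resize(b["image"][90:320,90:290],None,fx=2,fy=2)]))
for c in(a,b):
    T=cloud(c);hsv=cv2.cvtColor(c["image"],cv2.COLOR_BGR2HSV)
    m=(hsv[...,1]<45)&(hsv[...,2]>90)&(abs(T[...,0]-.51)<.06)&(abs(T[...,1]-.14)<.05)&(T[...,2]>.03)&(T[...,2]<.2)
    P=T[m];n=np.linalg.svd(P-P.mean(0),full_matrices=False)[2][2];n*=np.sign(n[1]);print(len(P),np.degrees(np.arccos(n[2])),n,P.min(0),P.max(0))
    print("top edge",cv2.minAreaRect(P[P[:,2]>.15][:,:2].astype(np.float32)) if (P[:,2]>.15).any() else None)
s=manip.state();print(s["clock"],s["tool_pos"],s["contact_force"])
```

```text
84 11.2 [ 0.05 -0.81 -0.11]
86 11.5833 [-0.44 -0.09  0.38]
88 11.9667 [-0.01  0.54 -0.02]
90 12.35 [-0.63 -0.04 -0.25]
92 12.7333 [ 0.21 -0.33 -0.49]
94 13.1167 [0.29 0.52 0.2 ]
96 13.5 [-0.02  0.85 -1.17]
98 13.8833 [0.18 0.21 0.28]
301 23.67570368712159 [-2.66853442e-04  4.01559365e-01  9.15832957e-01] [0.46546191 0.15808263 0.15251466] [0.55983135 0.17122496 0.16298406]
top edge ((0.5126237869262695, 0.16470693051815033), (0.012634402140974998, 0.09436378628015518), 89.5886001586914)
496 102.83176640131994 [ 0.00889578  0.97498579 -0.22208911] [0.46274264 0.13691556 0.03133219] [0.5568199  0.17104314 0.16512534]
top edge ((0.5098769664764404, 0.1644970178604126), (0.013003251515328884, 0.09380669891834259), 89.63650512695312)
16.4583 [ 0.50917728 -0.01867243  0.29112809] [-0.33901971  0.23514312 -0.81509705]
```

View pics/s3.png

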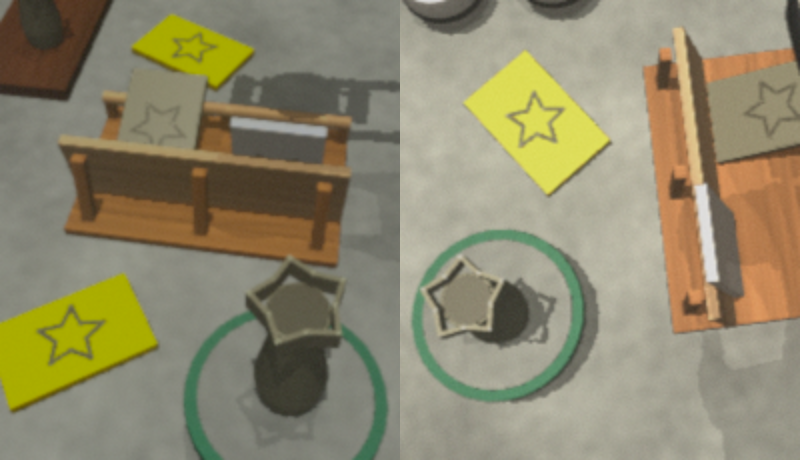

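The slab leans on the fence: its top edge runs at yaw 89.6°, matching the fence at 89.7°, and it is about 100° over. The tile and vase are unmoved and the gripper is clear.

```bash
python3 -c "
from h import *
print(order.close_job())"
```

```text
the job is handed in; nothing more can be done
None
```

The white slab was tipped over its lower edge and now leans squarely on the fence, released. The tile and vase look unmoved in the final pictures, and I handed the job in at about 16.5 s of the 38 s allowed.

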